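# Snap the tool tin shut

## Task

Two identical hinged green tins stand on the table, one either side of the upright board, with their lids ajar; one holds the white stylus tool, the other is empty. Press the lid of the tin with the stylus fully shut, past its spring catch so that it stays shut by itself, and then let go. Leave the lid of the empty tin open as it stands.

Things in the scene. Friction and masses are not known exactly. Their poses are not given: they have to be found in the camera images.
- tool_tin: The green tin with the white stylus tool in it, fixed to the table: 74 mm deep (x), 133 mm wide (y), 54 mm high when shut. Origin: centre of its underside; z up; -x is the front, roughly towards the robot. Lid hinged at the back, along y, at x +36, z +52 mm. A steel tongue (24 mm wide) at the middle of the lid's front edge snaps under a sprung nub on the front wall.
- tool_tin_press (a point): A point on the top face of the lid of the tin with the stylus, mid-width, 36 mm from the hinge line; it moves with the lid, a flat plate that ends 69 mm from the hinge line. When shut it is 53 mm above the table and right above the tin's centre: closed fingertips going straight down there meet the lid at any start angle and carry it shut. Clear of the strap of the tongue, 2 mm high.
- tool_tin_lid (a joint): Lid angle of the tin with the stylus, rad: 0 = fully shut, growing as it opens; starts at 0.55 to 0.8. Stiff hinge: stays where left, swings under 2 to 4 N. At about 0.14 it meets the catch; pushing past it, 36 mm from the hinge line, takes about 8 to 10 N in all (stop a push at no less than 15 N); past about 0.07 it snaps to 0 against a solid stop.
- spare_tin_lid (a joint): Lid angle, rad, same sense, of the other tin, which is empty, fixed and alike; starts at 0.55 to 0.8, lid edge at most 102 mm high. Leave it alone. The tins stand 0.3 m or more apart, one left, one ahead or slightly right of the robot; either may hold the stylus. Between and behind them a tall wooden board stands edge-on (x 0.59 to 0.95, y 0.15 to 0.17 m): pass it on the robot's side.
Mind the look-alikes: they are no part of the job. What is shaped like the part that bears spare_tin_lid but red or turquoise is not meant.

How it is judged (in metres and radians):
At the end, for the whole second after the job is handed in: The lid of the tin with the stylus is snapped shut (less than 0.035 rad open) and stays so with nothing touching it; the lid of the empty tin still stands open (more than 0.5 rad) (value of joint tool_tin_lid below 0.035 rad and value of joint spare_tin_lid above 0.5 rad).
It fails at once if the empty tin's lid is pushed or lifted (below 0.5 or above 1.0 rad) (value of joint spare_tin_lid below 0.5 rad or value of joint spare_tin_lid above 1 rad).
It also fails if it takes over 32 s, if anything falls off the work surface, if the arm or the gripper's body presses on something with over 40 N, if the wrist force passes 120 N, or if a joint passes its speed limit or range.

## Robot

A 6-joint arm with a two-finger parallel gripper is mounted at the origin on a cart in front of the work surface, level with it; the furniture and walls round the work are solid. World frame = base frame: x ahead of the robot, y to its left, z up, the work surface at z = 0. Lengths are in m, angles in degrees, forces in N, time in s.
With the tool pointing down it reaches from about 0.375 to 0.9 m from the base axis. Payload 3.1 kg.
Tool frame: the origin (TCP) lies on the centre line of the jaws, within the pads' length; the fingertips stand 14 mm ahead of it and the grasp point (between the pads) lies 5 mm behind it (bot.tips_ahead is the distance from the TCP to the fingertips, in m); z points along the fingers, y is the line along which they close (so a half turn about z gives the same grasp; the last joint's range is limited). The gripper opens to 87 mm and grips with 3 to 60 N. Pads are 19 mm wide; open, the fingers measure 117 mm over their backs; the gripper's body (75 mm by 190 mm) begins 51 mm behind the grasp point.
Start: joints at [64.028, 30.224, 82.088, -0, 67.689, -10.227], TCP at [0.17, 0.602, 0.237] pointing down, gripper open.
Joint ranges: [-176.69, 176.69], [-43.24, 126.21], [12.49, 139.97], [-82, 262], [0, 151.66], [-163.58, 163.58]. Speed limits (degrees/s): [159.86, 159.86, 180, 180, 180, 180].

## Interface

Orientations are given as a 3x3 rotation matrix whose columns are the frame's x, y, z axes.
In Python, from rig import bot gives the robot as it stands.
- The arm moves only by the tool play_rows, never from a script. Its argument "moves" is a list that holds one entry, the list of rows, each a list of 6 numbers: the shift along the tool's x, y, z in mm, then the turn, a rotation vector about the tool's x, y, z in rad. A call has 1 to 5 rows; each row shifts and turns the commanded pose from where the row before left it, along the tool's axes as they then stand; what a row does not reach is not made up. A row lasts 1/10 s, in which the tool goes at most 50 mm and 8.59 degrees, less where a joint would pass 70% of its speed; a pose out of reach is approached as far as the arm can. A call with a gripper value outside its range is refused whole. "fingers" is the opening, from -1 (shut) to 1 (fully open), set as the call begins (left out, the last holds). The fingers move at their own pace and stop on an object; the grip force is fixed at half the most. Time passes only in rows, so rows that do not move let the fingers close. It gives the time, the measured TCP pose, the force, the opening and the grip force at its end, in the units of the state.
- bot.read_state(): the state, without advancing time (a new reading comes with each control period).
- bot.capture(name): name is "scene" or "side" or "wrist"; returns a dict with "image" (480x640x3 uint8, blue, green, red), "fx", "fy", "cx", "cy" (pixels), "R" (3x3) and "t" (3): a world point X has camera coordinates R X + t. Camera axes: x right, y down, z forward; pixel columns grow to the right and rows downward; lengths in m; the calibration is good to about 2 mm. A picture is of the moment at which its call begins. There is no depth.
- bot.hand_in(): hands the job in; it is judged then, once.
Trained networks look in a picture, given as the dict that the camera call returned (one of the last four; its "shot" number tells which), for a name from the list of things; names that differ only in an ending like _2 or _b are one class to them, and where a whole thing is asked for, a point or a joint stands for the part that bears it (a point fixed in the world has none). Each returns a list of dicts, best first, with "confidence" (0 to 1); they miss things now and then, are a little off and sometimes report something else, mostly with a low value. They report only what shows in the picture. A call takes as long as a camera call. They do not tell look-alikes from the thing itself.
- bot.search_frame(picture, query): "centre" ([column, row] in pixels, amid what is visible of it).
- bot.silhouettes(picture, query): "pixels" (480x640 bool, what is visible of it) and "centre" ([column, row] in pixels, amid what is visible of it).
- bot.pinpoint(picture, query): "centre" ([column, row] in pixels: a listed point, or the origin of a listed thing).
The state is a dict: "time_s": time; "joint_positions": joint angles; "qvel": joint speeds; "tau": joint torques, N m; "position": TCP position; "tcp_rot": TCP orientation; "force": force on the tool from outside, world axes, zero at the start; "moment": the same for the moment, N m; "opening": opening from 0.0 (shut) to 1.0 (fully open); "grasp_force": force on a finger pad.
Only numpy, scipy, OpenCV 4.12 (cv2) and the standard library are available. Lean on these libraries where they do the work, as an engineer would, in place of code of your own. Each camera call takes 0.05 s, during which the arm holds its last target. There are 200 camera calls.

## Working session

There is one attempt and no reset: what is moved stays moved. The work goes in short steps, Python scripts to look and compute and a tool call to move; the robot and the scene stay as the last step left them, time stands still between calls to the robot, and variables do not carry over. Pictures are saved under pics/ and viewed, at most 10 in all, crops included, and the job is handed in when it is done.

Besides the shell and the picture viewer there is one more tool, called as name(argument=value, ...) on one line, values as JSON. play_rows: Moves the arm, as the interface text tells. Its arguments: {"type":"object","properties":{"moves":{"type":"array","items":{"type":"array","items":{"type":"array","items":{"type":"number"}}}},"fingers":{"type":"number"}},"required":["moves"]}

```bash
mkdir -p pics; cat > h.py <<'E'
import numpy as np, cv2
from rig import bot
def ray(p,c):
    d=np.array([(c[0]-p["cx"])/p["fx"],(c[1]-p["cy"])/p["fy"],1.0]); R=np.array(p["R"]); return -R.T@np.array(p["t"]), R.T@d
def atz(p,c,z):
    o,d=ray(p,c); return o+d*(z-o[2])/d[2]
E
python3 - <<'E'
from h import *
ims=[]
for n in ("scene","side"):
    p=bot.capture(n); ims.append(p["image"])
    print(n,"cam",ray(p,(320,240))[0].round(2))
    for q in ("tool_tin","tool_tin_press","spare_tin_lid"):
        for f in (bot.pinpoint,bot.search_frame):
            try:
                for r in f(p,q)[:4]:
                    print(q,f.__name__,np.round(r["centre"]),round(r["confidence"],2),"z0",atz(p,r["centre"],0).round(3),"z.07",atz(p,r["centre"],.07).round(3))
            except Exception as e: print(q,f.__name__,e)
    cv2.imwrite(f"pics/{n}1.png",p["image"])
s=bot.read_state();print(s["position"],np.round(s["tcp_rot"],3).tolist(),s["force"])
E
```

```text
scene cam [-0.48 -0.56  0.85]
tool_tin call [219. 238.] 0.91 z0 [0.464 0.328 0.   ] z.07 [0.386 0.254 0.07 ]
tool_tin call [217. 228.] 0.86 z0 [0.499 0.363 0.   ] z.07 [0.418 0.287 0.07 ]
tool_tin_press call [215. 215.] 0.77 z0 [0.547 0.409 0.   ] z.07 [0.462 0.329 0.07 ]
tool_tin_press call [213. 215.] 0.65 z0 [0.544 0.415 0.   ] z.07 [0.46  0.334 0.07 ]
spare_tin_lid call it knows: tool_tin, tool_tin_press
spare_tin_lid call [385. 240.] 0.97 z0 [ 0.664 -0.032  0.   ] z.07 [ 0.569 -0.076  0.07 ]
spare_tin_lid call [370. 270.] 0.8 z0 [ 0.535 -0.057  0.   ] z.07 [ 0.451 -0.099  0.07 ]
spare_tin_lid call [460. 306.] 0.73 z0 [ 0.518 -0.28   0.   ] z.07 [ 0.435 -0.303  0.07 ]
side cam [ 0.38 -0.9   0.77]
tool_tin call [283. 214.] 0.76 z0 [0.46  0.329 0.   ] z.07 [0.452 0.216 0.07 ]
tool_tin call [278. 205.] 0.55 z0 [0.449 0.383 0.   ] z.07 [0.442 0.266 0.07 ]
tool_tin_press call [282. 189.] 0.58 z0 [0.468 0.486 0.   ] z.07 [0.46  0.359 0.07 ]
tool_tin_press call [282. 190.] 0.65 z0 [0.469 0.476 0.   ] z.07 [0.461 0.35  0.07 ]
spare_tin_lid call it knows: tool_tin, tool_tin_press
spare_tin_lid call [314. 356.] 0.94 z0 [ 0.469 -0.251  0.   ] z.07 [ 0.461 -0.311  0.07 ]
spare_tin_lid call [360. 276.] 0.88 z0 [ 0.627 -0.007  0.   ] z.07 [ 0.604 -0.089  0.07 ]
[0.16955251 0.60154313 0.2365916 ] [[-0.962, 0.271, 0.0], [0.271, 0.962, 0.0], [0.0, 0.0, -1.0]] [-0.05754177 -0.02985348  0.44332286]
```

View pics/scene1.png

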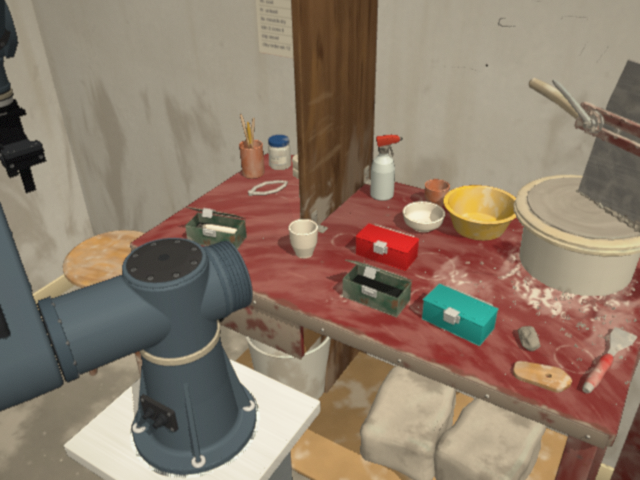

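View pics/side1.png

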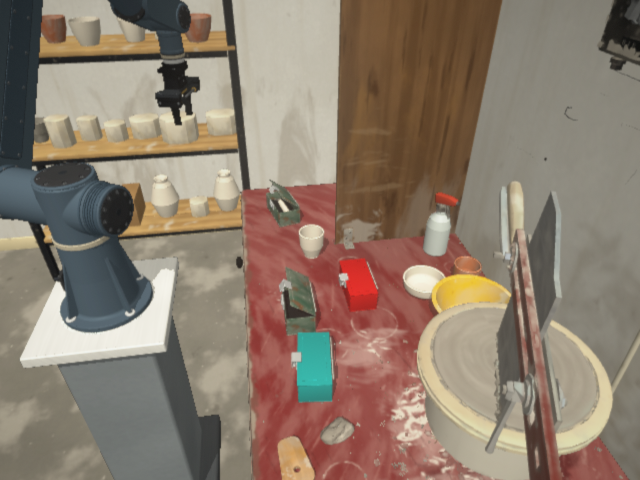

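The left tin (scene 217,228; side 283,205) holds the white stylus. The near green tin (scene 375,290) is empty, and the red and turquoise tins are look-alikes. The stylus tin's origin comes out at about (0.462, 0.329), the same in both views. The open press point triangulates to z≈0.075, which fits.

play_rows(moves=[[[-35, -18, 0, 0, 0, 0], [-35, -18, 0, 0, 0, 0], [-35, -18, 0, 0, 0, 0], [-35, -18, 0, 0, 0, 0], [-35, -18, 0, 0, 0, 0]]], fingers=-1)

```text
time_s: 1.1
position: [0.3146, 0.4664, 0.2368]
tcp_rot: [[-0.963, 0.271, 0.0], [0.271, 0.963, 0.0], [-0.0, 0.0, -1.0]]
force: [0.4, 0.2, -0.4]
opening: 0.632
grasp_force: 0.0
```

play_rows(moves=[[[-35, -18, 0, 0, 0, 0], [-35, -18, 0, 0, 0, 0], [-35, -18, 0, 0, 0, 0], [0, 0, 0, 0, 0, 0], [0, 0, 0, 0, 0, 0]]])

```text
time_s: 1.6
position: [0.4005, 0.3865, 0.2366]
tcp_rot: [[-0.962, 0.274, -0.0], [0.274, 0.962, 0.0], [0.0, 0.0, -1.0]]
force: [-0.1, 0.2, -0.7]
opening: 0.17
grasp_force: 0.0
```

```bash
python3 - <<'E'
from h import *
s=bot.read_state();print(s["position"],np.round(s["tcp_rot"],3).tolist(),s["force"],s["opening"])
p=bot.capture("wrist"); print("cam",ray(p,(320,240))[0].round(3))
for q in ("tool_tin","tool_tin_press"):
    for r in bot.pinpoint(p,q)[:3]:
        print(q,np.round(r["centre"]),round(r["confidence"],2),[atz(p,r["centre"],z).round(3).tolist() for z in (0,.07,.08)])
cv2.imwrite("pics/w1.png",p["image"])
E
```

```text
[0.40049951 0.38645592 0.23659275] [[-0.962, 0.274, -0.0], [0.274, 0.962, 0.0], [0.0, 0.0, -1.0]] [-0.10685661  0.2222143  -0.72817223] 0.17004624645195754
cam [0.332 0.405 0.386]
tool_tin [281. 271.] 0.75 [[0.457, 0.328, 0.0], [0.434, 0.342, 0.07], [0.431, 0.344, 0.08]]
```

View pics/w1.png

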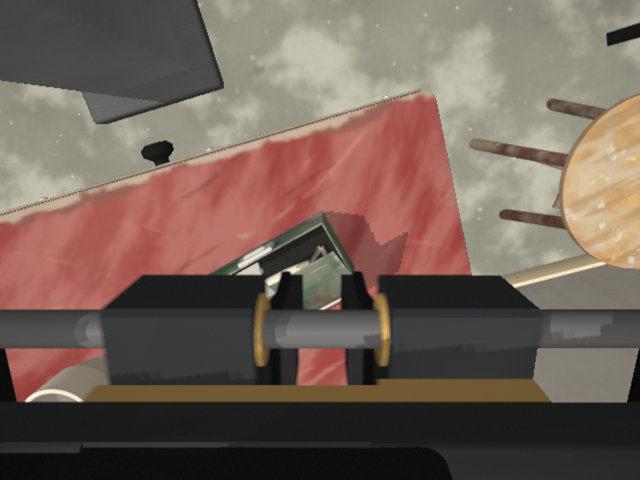

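The wrist view shows the front wall and lid of the stylus tin just ahead of the fingers (about 281,271), and it gives the same origin, (0.46, 0.328). Next I move over it and come down.

play_rows(moves=[[[-37, -20, 0, 0, 0, 0], [-37, -19, 0, 0, 0, 0], [0, 0, 40, 0, 0, 0], [0, 0, 40, 0, 0, 0], [0, 0, 20, 0, 0, 0]]])

```text
time_s: 2.25
position: [0.4582, 0.3294, 0.1338]
tcp_rot: [[-0.963, 0.27, -0.005], [0.27, 0.963, -0.002], [0.004, -0.003, -1.0]]
force: [-0.5, -0.6, 0.3]
opening: 0.005
grasp_force: 0.0
```

play_rows(moves=[[[0, 0, 8, 0, 0, 0], [0, 0, 8, 0, 0, 0], [0, 0, 8, 0, 0, 0], [0, 0, 8, 0, 0, 0], [0, 0, 8, 0, 0, 0]]])

```text
time_s: 2.75
position: [0.4612, 0.3298, 0.0969]
tcp_rot: [[-0.963, 0.271, 0.002], [0.271, 0.963, 0.001], [-0.002, 0.001, -1.0]]
force: [-0.2, 0.5, 2.1]
opening: 0.005
grasp_force: 0.9
```

play_rows(moves=[[[0, 0, 5, 0, 0, 0], [0, 0, 5, 0, 0, 0], [0, 0, 5, 0, 0, 0], [0, 0, 5, 0, 0, 0], [0, 0, 4, 0, 0, 0]]])

```text
time_s: 3.25
position: [0.4602, 0.3292, 0.0721]
tcp_rot: [[-0.962, 0.271, -0.001], [0.271, 0.962, -0.0], [0.001, -0.001, -1.0]]
force: [-1.6, -0.3, 7.9]
opening: 0.004
grasp_force: 4.3
```

play_rows(moves=[[[0, 0, 2, 0, 0, 0], [0, 0, 2, 0, 0, 0], [0, 0, 1, 0, 0, 0], [0, 0, 0, 0, 0, 0]]])

```text
time_s: 3.65
position: [0.46, 0.3291, 0.0676]
tcp_rot: [[-0.962, 0.271, -0.001], [0.271, 0.962, -0.001], [0.001, -0.001, -1.0]]
force: [-2.0, 0.3, 5.3]
opening: 0.005
grasp_force: 2.4
```

play_rows(moves=[[[0, 0, 1, 0, 0, 0], [0, 0, 1, 0, 0, 0], [0, 0, 0, 0, 0, 0]]])

```text
time_s: 3.95
position: [0.4601, 0.3292, 0.0674]
tcp_rot: [[-0.963, 0.271, -0.001], [0.271, 0.963, -0.0], [0.0, -0.001, -1.0]]
force: [-4.9, -1.8, 16.7]
opening: 0.004
grasp_force: 8.5
```

The force rose to 16.7 N against a solid stop at tip z = 0.053, so the lid is shut. Now I back off and check.

play_rows(moves=[[[0, 0, -10, 0, 0, 0], [0, 0, -30, 0, 0, 0], [0, 0, -45, 0, 0, 0], [0, 0, -45, 0, 0, 0], [0, 0, -40, 0, 0, 0]]])

```text
time_s: 4.45
position: [0.4612, 0.3295, 0.2375]
tcp_rot: [[-0.962, 0.271, 0.002], [0.271, 0.962, 0.001], [-0.002, 0.001, -1.0]]
force: [0.5, 0.3, -0.3]
opening: 0.007
grasp_force: 0.0
```

play_rows(moves=[[[30, 30, 0, 0, 0, 0], [30, 30, 0, 0, 0, 0], [30, 30, 0, 0, 0, 0], [0, 0, 0, 0, 0, 0], [0, 0, 0, 0, 0, 0]]])

```text
time_s: 4.95
position: [0.398, 0.4411, 0.2352]
tcp_rot: [[-0.963, 0.269, 0.001], [0.269, 0.963, -0.0], [-0.001, -0.0, -1.0]]
force: [1.2, -0.4, 0.0]
opening: 0.004
grasp_force: 0.0
```

```bash
python3 - <<'E'
from h import *
o=[]
for n,c in (("scene",(290,250)),("side",(290,250))):
    im=bot.capture(n)["image"]; x,y=c
    o.append(cv2.resize(im[y-85:y+85,x-110:x+110],None,fx=1.8,fy=1.8,interpolation=cv2.INTER_CUBIC))
cv2.imwrite("pics/end.png",np.hstack(o))
print(bot.read_state()["force"])
E
```

```text
[ 0.49568231 -0.38767575 -0.77560895]
```

View pics/end.png

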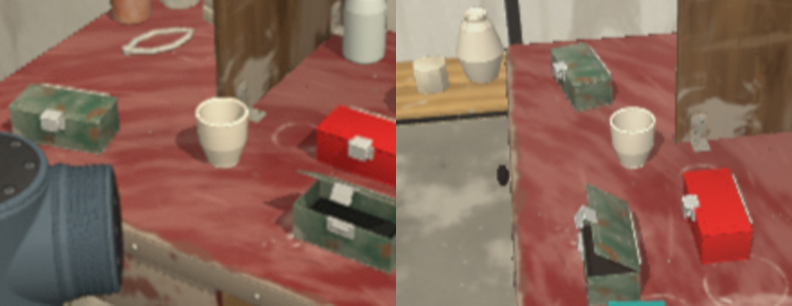

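The left tin (crop 65,115 and 580,75) is shut with its tongue latched. The empty tin (340,220 and 610,240) is still open as before.

```bash
python3 -c "
from rig import bot
print(bot.hand_in())"
```

```text
the job is handed in; nothing more can be done
None
```

The stylus tin's lid is pressed shut past its catch and stayed shut after I let go; the empty tin's lid still stands open, and the job is handed in (no verdict was returned).

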